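# Clamp a carving-wax block with a smooth ball knob

## Robot

A 6-joint arm with a two-finger parallel gripper is mounted at the origin on the work surface. World frame = base frame: x ahead of the robot, y to its left, z up, the work surface at z = 0. Lengths are in mm, angles in degrees, forces in N, time in s.
With the tool pointing down it reaches from about 250 to 775 mm from the base axis. Payload 4 kg.
Tool frame: the origin (TCP) lies at the very end of the fingers, on their centre line; the grasp point (between the pads) lies 19 mm behind it; z points along the fingers, y is the line along which they close (so a half turn about z gives the same grasp; the last joint's range is limited). The gripper opens to 85 mm and grips with 20 to 120 N. Pads are 22 mm wide; open, the fingers measure 114 mm over their backs; the gripper's body (76 mm by 85 mm) begins 54 mm behind the grasp point. The pads swing forward as they close: fully open they stand 13 mm farther back than shut.
Start: joints at [-81.366, 4.996, 78.535, -0, 96.463, -5.907], TCP at [138.092, -532.399, 231.341] pointing down, gripper open.
Joint ranges: [-177.83, 177.83], [-43.37, 116.18], [15.69, 146.23], [-61.86, 241.86], [9.47, 152.12], [-147.06, 147.06]. Speed limits (degrees/s): [159.86, 159.86, 180, 180, 180, 180].

## Interface

Orientations are given as a 3x3 rotation matrix whose columns are the frame's x, y, z axes.
In Python, from station import arm gives the robot as it stands.
- The arm moves only by the shell command python3 -m handwheel 'ROWS'. ROWS is JSON, a list of rows, each a list of 7 numbers: the shift along the tool's x, y, z normalised to -1 to 1, where 1 is 1 m, then the turn, a rotation vector about the tool's x, y, z normalised to -1 to 1, where 1 is pi rad, then the opening, from -1 (shut) to 1 (fully open). In form: [[dx, dy, dz, wx, wy, wz, jaw], ...]. A call has exactly 5 rows; each row is the pose to reach, as a shift and turn from the pose commanded when the call began, along the tool's axes at that moment, turning the shorter way round; what a row does not reach only later rows make up. A row lasts 1/10 s, in which the tool goes at most 50 mm and 8.59 degrees, less where a joint would pass 70% of its speed; a pose out of reach is approached as far as the arm can. A call with a number of a shift or a turn outside -1 to 1 is refused whole. A call with a gripper value outside its range is refused whole. The fingers move at their own pace and stop on an object; the grip force is fixed at half the most. Time passes only in rows, so rows that repeat a pose let the fingers close, or fill a call up. It gives the time, the measured TCP pose, the force, the opening and the grip force at its end, in the units of the state.
- arm.observe(): the state, without advancing time (a new reading comes with each control period).
- arm.read_camera(name): name is "side" or "top"; returns a dict with "image" (384x512x3 uint8, blue, green, red), "mtx" (3x3 intrinsics, pixels), "R" (3x3) and "t" (3): a world point X has camera coordinates R X + t. Camera axes: x right, y down, z forward; pixel columns grow to the right and rows downward; lengths in mm; the calibration is good to about 2 mm. A picture is of the moment at which its call begins. There is no depth.
- arm.finish_job(): hands the job in; it is judged then, once.
The state is a dict: "time": time; "joints": joint angles; "dq": joint speeds; "joint_efforts": joint torques, N m; "position": TCP position; "tcp_rot": TCP orientation; "ft_force": force on the tool from outside, world axes, zero at the start; "torque": the same for the moment, N m; "opening": finger opening in mm; "grip_force": force on a finger pad.
Only numpy, scipy, OpenCV 4.12 (cv2) and the standard library are available. Lean on these libraries where they do the work, as an engineer would, in place of code of your own. Each camera call takes 0.05 s, during which the arm holds its last target. There are 200 camera calls.

## Task

Stand the dark wax block upright on the bed of the bench clamp, lengthwise between the two jaws and centred along them, then turn the smooth ball knob clockwise until the sprung jaw holds the block with about 15 N, and let go. Stay between 8 and 25 N: looser and the block shifts while it is carved, tighter and the jaw lips mark the wax. Leave the other things on the bench where they are.

Things in the scene. Friction and masses are not known exactly. Their poses are not given: they have to be found in the camera images.
- wax: dark greenish carving-wax block, 70 long (its x) x 18 thick (its y) x 40 mm high (its z), about 60 g, standing on its 70 x 18 mm side on the bench; origin at the centre of its underside. Either way round will do. It may be pinched across its 18 mm thickness by soft finger pads.
- clamp: grey bench clamp, screwed down; origin on the bench, z up. Bed: 80 mm wide (x), y from -100 to +115 mm, top 20 mm over the bench. Housing 56 x 56 mm at y = +82 mm, top 38 mm (42 at the collar), under the knob. Jaws 60 mm long along x, tops 39 mm over the bench, pressing along y. The wax goes between them, its 70 mm length along x, centred at x = 0 within about 12 mm.
- bed (a point): point on the bed, 20 mm over the bench, x = 0, y = -46.5 mm of the clamp (its axes): set the block's foot here. Back jaw: fixed by hand, face 13.5 to 19.5 mm to -y of here. Sprung jaw on a carriage: face 13.3 to 16.5 mm to +y at the start; knob clockwise drives it 8 mm per rad to -y; once the block is trapped, 10 N per mm (80 N per rad). Neither jaw's place nor the knob's angle is measured.
- ball_center (a point): centre of the polished steel ball knob, 44 mm across, 82 mm over the bench, 14 mm stem, axis vertical. Slippery (friction about 0.35): grip it squarely across its widest part with 40 to 80 N. Drags with 0.25 N m, stays where left; each N of clamping adds 0.008 N m: 15 N reads 0.12 N m more than free turning, read alike (moving, or stopped). Needs 1.1 to 2.5 rad in all: regrip once or twice.
- doming: bystander: steel doming block, a 45 mm cube with round hollows, 0.65 kg; origin at the centre of its underside
- jar: bystander: amber glass jar with metal lid, 56 mm across, 75 mm high; origin at the centre of its underside
- dish: bystander: small white ceramic dish, 80 mm across, 30 mm high; origin at the centre of its underside

How it is judged (in metres and radians):
On the way, in this order (a step that is already met when the one before it is completed fails the run):
1. the wax block stands on the bed between the jaws, let go, not yet clamped (z of wax in the frame of clamp between 0.017 and 0.023 m and y of wax in the frame of clamp between -0.06 and -0.037 m and x of wax in the frame of clamp between -0.015 and 0.015 m and angle between wax's own z axis and vertical below 0.15 rad and contact force between the fingers and wax below 0.1 N and contact force between clamp and wax below 4 N), for 0.2 s.
2. the clamp presses the block with more than 8 N (contact force between clamp and wax above 8 N), for 0.2 s.
At the end, for the whole second after the job is handed in: The wax block stands upright (within 0.08 rad) on the clamp's bed (within 3 mm) between the jaws, its length along them (within 0.08 rad) and centred along them within 15 mm, pressed by the sprung jaw with 8 to 25 N, at rest and let go (contact force between clamp and wax between 8 and 25 N and z of wax in the frame of clamp between 0.017 and 0.023 m and y of wax in the frame of clamp between -0.06 and -0.037 m and x of wax in the frame of clamp between -0.015 and 0.015 m and angle between the x axis of wax and the x axis of clamp, either way round below 0.08 rad and angle between wax's own z axis and vertical below 0.08 rad and linear speed of wax below 0.01 m/s); the robot touches nothing.
It fails at once if the clamp presses the wax with more than 30 N and marks it (contact force between clamp and wax above 30 N and contact force between the fingers and wax below 0.1 N).
It fails at once if the doming block is moved more than 30 mm (distance of doming from where it was at the start of the episode above 0.03 m).
It fails at once if the jar is moved more than 30 mm (distance of jar from where it was at the start of the episode above 0.03 m).
It fails at once if the dish is moved more than 30 mm (distance of dish from where it was at the start of the episode above 0.03 m).
It also fails if it takes over 64 s, if anything falls off the work surface, if the arm or the gripper's body presses on something with over 40 N, if the wrist force passes 120 N, or if a joint passes its speed limit or range.

## Working session

There is one attempt and no reset: what is moved stays moved. The work goes in short steps, Python scripts to look and compute and a shell command to move; the robot and the scene stay as the last step left them, time stands still between calls to the robot, and variables do not carry over. Pictures are saved under pics/ and viewed, at most 10 in all, crops included, and the job is handed in when it is done.

```bash
mkdir -p pics; ls; python3 - <<'E'
from station import arm
import cv2,numpy as np
s=arm.observe();print({k:np.round(v,3).tolist() for k,v in s.items()})
for n in("side","top"):
    c=arm.read_camera(n);cv2.imwrite(f"pics/{n}0.png",c["image"]);print(n,np.round(c["mtx"],1).tolist(),np.round(c["R"],3).tolist(),np.round(c["t"],1).tolist())
E
```

```text
pics
{'time': 0.0, 'joints': [-81.366, 5.04, 78.626, -0.001, 96.463, -5.908], 'dq': [0.116, -0.018, -0.034, -0.068, -0.078, -0.14], 'joint_efforts': [0.001, -35.186, -31.327, -0.0, 0.011, -0.0], 'position': [138.009, -531.883, 230.12], 'tcp_rot': [[0.968, 0.251, -0.0], [0.251, -0.968, 0.002], [0.0, -0.002, -1.0]], 'ft_force': [0.416, -0.157, -0.513], 'torque': [0.02, 0.033, 0.018], 'grip_force': 0.0, 'opening': 85.675}
side [[368.8, 0.0, 257.3], [0.0, 368.8, 194.6], [0.0, 0.0, 1.0]] [[0.855, -0.519, 0.005], [-0.309, -0.516, -0.799], [0.418, 0.681, -0.602]] [-479.8, 276.0, 597.5]
top [[497.7, 0.0, 254.3], [0.0, 497.7, 187.7], [0.0, 0.0, 1.0]] [[-0.02, -1.0, 0.005], [-0.995, 0.019, -0.095], [0.095, -0.007, -0.995]] [76.8, 599.0, 1164.1]
```

View pics/side0.png

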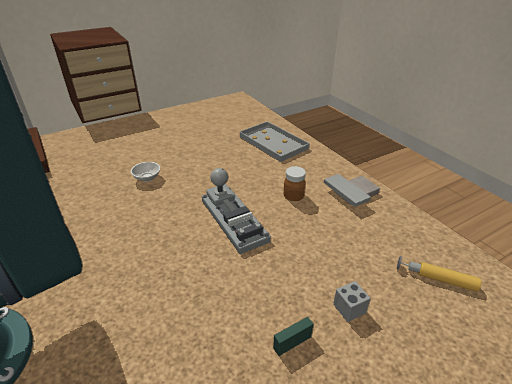

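View pics/top0.png

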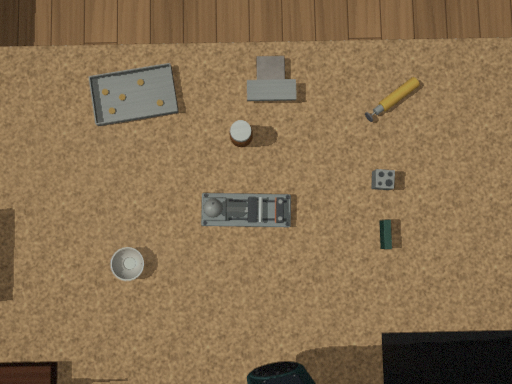

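The side view shows the ball knob at (219,177), the clamp running from (205,195) to (265,240), the wax at (293,336) and the doming block at (351,301). In the top view the ball is at (212,208), the clamp spans columns 203-290 and rows 193-227, and the wax is at (386,234).

```bash
cat > h.py <<'E'
from station import arm
import cv2,numpy as np
def ray(c,p):
    d=np.linalg.inv(c["mtx"])@[p[0],p[1],1.]; R=c["R"];return -R.T@c["t"],R.T@d
def onz(c,p,z):
    o,d=ray(c,p);return o+d*(z-o[2])/d[2]
def tri(c1,p1,c2,p2):
    A=[];b=[]
    for c,p in((c1,p1),(c2,p2)):
        o,d=ray(c,p);d=d/np.linalg.norm(d);P=np.eye(3)-np.outer(d,d);A.append(P);b.append(P@o)
    return np.linalg.lstsq(np.vstack(A),np.hstack(b),rcond=None)[0]
def cam(n):
    c=arm.read_camera(n)
    for k in("mtx","R","t"):c[k]=np.array(c[k],float)
    return c
def proj(c,X):
    q=c["mtx"]@(c["R"]@X+c["t"]);return q[:2]/q[2]
E
python3 - <<'E'
from h import *
S,T=cam("side"),cam("top")
def blob(c,roi,name):
    x0,y0,x1,y1=roi;im=c["image"][y0:y1,x0:x1].astype(int)
    b,g,r=im[...,0],im[...,1],im[...,2]
    m=((g>r+5)&(g<110)).astype(np.uint8)
    cs,_=cv2.findContours(m,0,1);k=max(cs,key=cv2.contourArea)+[x0,y0]
    M=cv2.moments(k);print(name,cv2.contourArea(k),M['m10']/M['m00'],M['m01']/M['m00'],cv2.minAreaRect(k));return k
blob(T,(370,210,410,260),'topwax');blob(S,(260,305,330,365),'sidewax')
a=cv2.resize(T["image"][185:260,195:400],None,fx=3.9,fy=3.9,interpolation=2)
b=cv2.resize(S["image"][160:255,190:280],None,fx=4,fy=4,interpolation=2)
d=cv2.resize(S["image"][300:360,265:325],None,fx=6,fy=6,interpolation=2)
o=np.zeros((300+380,800,3),np.uint8)[:600]
o=np.zeros((600,800,3),np.uint8);o[:a.shape[0],:a.shape[1]]=a
b=cv2.resize(b,None,fx=.78,fy=.78);o[293:293+b.shape[0],:b.shape[1]]=b
d=cv2.resize(d,(300,300));o[295:595,400:700]=d
cv2.imwrite("pics/z1.png",o)
print("ball",tri(T,(212,208),S,(219,177)))
E
```

```text
topwax 276.5 385.35804701627484 234.1115129596142 ((385.5, 234.0), (28.0, 11.0), 90.0)
sidewax 789.0 292.51901140684413 335.69117025771016 ((292.96923828125, 335.4461669921875), (20.34169578552246, 46.38898849487305), 60.2551155090332)
ball [551.20946163 162.63884893  80.53906161]
```

View pics/z1.png

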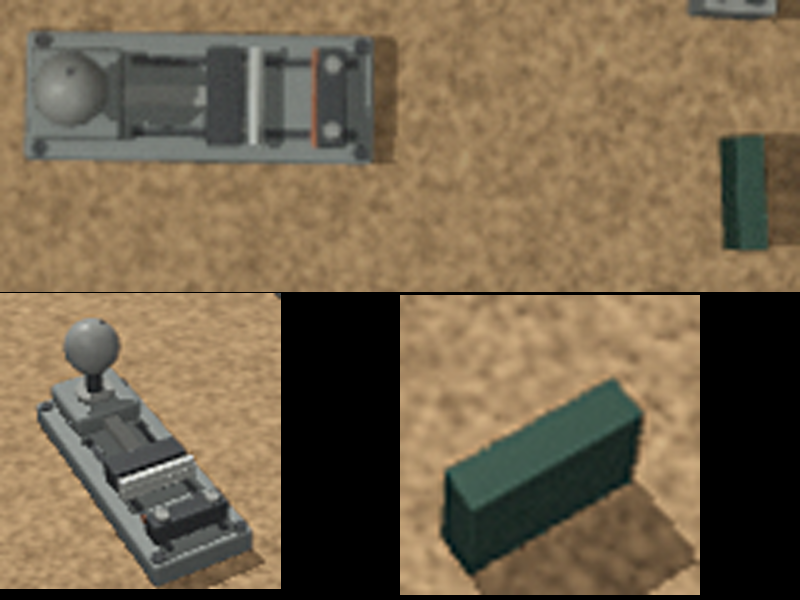

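The crop shows the wax's top face at crop columns 736-768 and rows 137-249. The clamp bed has corners at about (28,33), (372,38), (375,160) and (25,160). The pale sprung-jaw lip is at x≈262 and the orange back-jaw lip at x≈312.

```bash
python3 - <<'E'
from h import *
S,T=cam("side"),cam("top")
f=lambda p:np.array(p)/3.9+[195,185]-.37
g=lambda p:(np.array(p)-[400,295])/5+[265,300]-.4
tt=[(738,137),(766,136),(768,248),(739,249)]; ss=[(642,412),(472,507)] 
# wax: top pts order: far-left(+y,+x), (-y,+x), (-y,-x), (+y,-x)
sw=[(615,378),(642,412),(472,507),(445,470)]
W=[]
for a,b in zip(tt,sw):
    X=tri(T,f(a),S,g(b));print("wax",X.round(1),onz(T,f(a),40).round(1),onz(S,g(b),40).round(1));W.append(X)
W=np.array(W);m=W.mean(0);e=(W[0]+W[1]-W[2]-W[3])/2;print(m.round(1),np.degrees(np.arctan2(e[1],e[0])),np.linalg.norm(e))
for p in [(28,33),(372,38),(375,160),(25,160)]:print("bed",onz(T,f(p),20).round(1))
for p in [(262,48),(262,145),(313,48),(313,147)]:print("jaw",onz(T,f(p),39).round(1))
def ball(c,x,y):
    im=cv2.GaussianBlur(c["image"],(0,0),1);roi=im[y-20:y+20,x-20:x+20].astype(int)
    m=((roi.max(2)-roi.min(2)<25)).astype(np.uint8);return m
h=lambda p:np.array(p)/(4*.78)+[190,160-293/3.12]-.3
bt,bs=f((71,89)),h((91,346))
print(bt,bs,tri(T,bt,S,bs),onz(T,bt,82),onz(S,bs,82))
C=tri(T,bt,S,bs)
# clamp bed side-view corners
for p in [(38,412),(158,585),(252,548),(112,375)]:print("bedS",onz(S,h(p),20).round(1))
for n,p in (("doming",(384,180)),("jar",(240,134)),("dish",(128,264))):print(n,onz(T,p,50).round())
E
```

```text
wax [ 516.9 -238.4   41.6] [ 517.4 -239.2   40. ] [ 517.1 -237.4   40. ]
wax [ 516.5 -254.6   43. ] [ 517.7 -256.2   40. ] [ 516.8 -252.5   40. ]
wax [ 449.3 -253.2   41.7] [ 450.4 -254.3   40. ] [ 448.7 -251.8   40. ]
wax [ 449.4 -236.5   39.5] [ 450.2 -236.8   40. ] [ 448.5 -236.4   40. ]
[ 483.  -245.7   41.4] -1.4117502309736267 67.37573470981891
bed [590.7 191.7  20. ]
bed [583.5 -20.7  20. ]
bed [508.2 -20.6  20. ]
bed [512.5 194.3  20. ]
jaw [577.1  47.8  39. ]
jaw [518.3  49.   39. ]
jaw [576.5  16.8  39. ]
jaw [516.5  18.2  39. ]
[212.83512821 207.45051282] [218.86666667 176.68717949] [551.33893332 160.99296898  82.47999398] [552.00185403 160.75536816  82.        ] [550.98809913 161.89663306  82.        ]
bedS [510.2 182.9  20. ]
bedS [499.8 -33.   20. ]
bedS [573.  -35.8  20. ]
bedS [584.6 197.8  20. ]
doming [ 611. -241.   50.]
jar [727.  97.  50.]
dish [427. 361.  50.]
```

```bash
cat >> h.py <<'E'
def go(x,y,z,ang=-1.4,pc=None):
    "normalised shift/turn from the measured pose to a tool-down pose, tool x at ang deg"
    from scipy.spatial.transform import Rotation as Ro
    s=arm.observe();R=np.array(s["tcp_rot"]);p=np.array(s["position"]) if pc is None else np.array(pc)
    a=np.radians(ang);G=np.array([[np.cos(a),np.sin(a),0],[np.sin(a),-np.cos(a),0],[0,0,-1]])
    print("shift",(R.T@(np.array([x,y,z])-p)/1000).round(4),"turn",(Ro.from_matrix(R.T@G).as_rotvec()/np.pi).round(4))
E
python3 -c "
from h import *
go(483,-245.7,120)"
```

```text
shift [ 0.4058 -0.1906  0.111 ] turn [-0.0002  0.      0.0886]
```

```bash
r='[0.406,-0.1905,0.111,0,0,0.0886,0.2]'; python3 -m handwheel '[[0.09,-0.042,0.02,0,0,0.02,0.2],[0.406,-0.1905,0.111,0,0,0.0886,0.2],[0.406,-0.1905,0.111,0,0,0.0886,0.2],[0.406,-0.1905,0.111,0,0,0.0886,0.2],[0.406,-0.1905,0.111,0,0,0.0886,0.2]]'; python3 -c "
from h import *
go(483,-245.7,120)"
```

```text
time: 0.8
position: [323.9, -378.1, 172.9]
tcp_rot: [[1.0, -0.025, 0.001], [-0.025, -1.0, -0.001], [0.001, 0.001, -1.0]]
ft_force: [0.8, -0.3, -0.2]
opening: 51.3
grip_force: 0.0
shift [ 0.1557 -0.1364  0.0529] turn [ 0.0002 -0.0002 -0.0002]
```

```bash
python3 -m handwheel '[[0.155,-0.136,0.05,0,0,0,0.2],[0.155,-0.136,0.05,0,0,0,0.2],[0.155,-0.136,0.05,0,0,0,0.2],[0.155,-0.136,0.05,0,0,0,0.2],[0.155,-0.136,0.05,0,0,0,0.2]]'; python3 -m handwheel '[[0,0,0,0,0,0,0.2],[0,0,0,0,0,0,0.2],[0,0,0,0,0,0,0.2],[0,0,0,0,0,0,0.2],[0,0,0,0,0,0,0.2]]'; python3 -c "
from h import *
go(483,-245.7,23)
for n in('side','top'):cv2.imwrite(f'pics/{n}1.png',cam(n)['image'])
a=cv2.imread('pics/side1.png')[220:370,210:400];b=cv2.imread('pics/top1.png')[190:290,340:440]
o=np.zeros((600,800,3),np.uint8);o[:300,:380]=cv2.resize(a,(380,300));o[:400,390:790]=cv2.resize(b,(400,400));cv2.imwrite('pics/z2.png',o[:400])"
```

```text
time: 1.3
position: [483.1, -243.3, 121.3]
tcp_rot: [[1.0, -0.019, -0.001], [-0.019, -1.0, 0.003], [-0.001, -0.003, -1.0]]
ft_force: [0.0, -0.2, -0.7]
opening: 51.6
grip_force: 0.0
time: 1.8
position: [480.5, -248.4, 123.7]
tcp_rot: [[1.0, -0.027, 0.001], [-0.027, -1.0, -0.001], [0.001, 0.001, -1.0]]
ft_force: [-0.4, -0.2, -0.5]
opening: 51.2
grip_force: 0.0
shift [ 0.0024 -0.0028  0.1007] turn [ 0.0002 -0.0002 -0.0007]
```

View pics/z2.png

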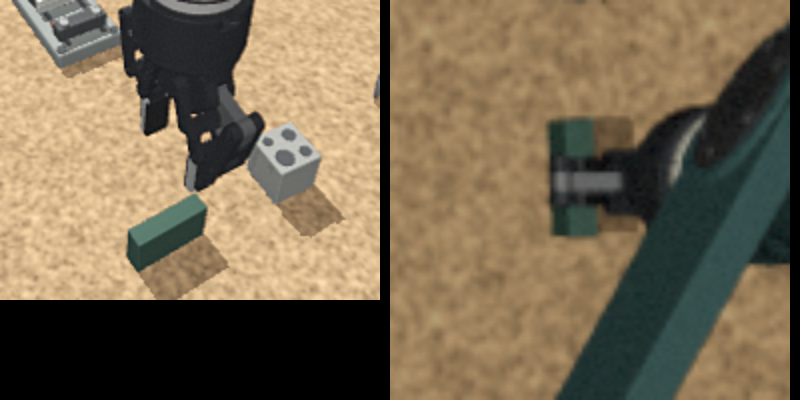

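The open fingers straddle the wax, which lies near (575,180) in the top crop. I can go straight down with about 3 mm of correction.

```bash
python3 -m handwheel '[[0.0025,-0.003,0.03,0,0,0,0.2],[0.0025,-0.003,0.06,0,0,0,0.2],[0.0025,-0.003,0.08,0,0,0,0.2],[0.0025,-0.003,0.08,0,0,0,0.2],[0.0025,-0.003,0.08,0,0,0,0.2]]'; python3 -c "
from h import *
go(483,-245.7,22)"
```

```text
time: 2.4
position: [483.6, -244.6, 43.5]
tcp_rot: [[1.0, -0.025, -0.0], [-0.025, -1.0, -0.0], [-0.0, 0.0, -1.0]]
ft_force: [0.7, -0.7, 0.3]
opening: 51.1
grip_force: 0.0
shift [-0.0006  0.0012  0.0215] turn [ 0.      0.     -0.0001]
```

```bash
python3 -m handwheel '[[0,0.001,0.01,0,0,0,0.2],[0,0.001,0.021,0,0,0,0.2],[0,0.001,0.021,0,0,0,0.2],[0,0.001,0.021,0,0,0,-0.6],[0,0.001,0.021,0,0,0,-1]]' ; python3 -m handwheel '[[0,0,0,0,0,0,-1],[0,0,0,0,0,0,-1],[0,0,0,0,0,0,-1],[0,0,0,0,0,0,-1],[0,0,0,0,0,0,-1]]';python3 -m handwheel '[[0,0,0,0,0,0,-1],[0,0,-0.02,0,0,0,-1],[0,0,-0.05,0,0,0,-1],[0,0,-0.07,0,0,0,-1],[0,0,-0.07,0,0,0,-1]]'; python3 -c "
from h import *
go(548,33,92)
T,S=cam('top'),cam('side')
a=S['image'][180:380,180:400]
o=np.zeros((600,800,3),np.uint8);o[:600,:660]=cv2.resize(a,(660,600));cv2.imwrite('pics/z3.png',o)"
```

```text
time: 2.9
position: [483.8, -245.5, 22.5]
tcp_rot: [[1.0, -0.025, 0.001], [-0.025, -1.0, -0.0], [0.001, 0.0, -1.0]]
ft_force: [0.8, -0.1, 0.1]
opening: 22.9
grip_force: 0.0
time: 3.4
position: [484.1, -245.6, 22.8]
tcp_rot: [[1.0, -0.025, 0.001], [-0.025, -1.0, -0.001], [0.001, 0.001, -1.0]]
ft_force: [0.3, -1.0, 3.4]
opening: 16.3
grip_force: 61.5
time: 3.9
position: [485.1, -246.3, 95.0]
tcp_rot: [[1.0, -0.025, 0.005], [-0.025, -1.0, -0.003], [0.005, 0.003, -1.0]]
ft_force: [0.1, -0.7, -0.6]
opening: 16.5
grip_force: 61.1
shift [ 0.056  -0.2808  0.0024] turn [ 0.001  -0.0016 -0.    ]
```

View pics/z3.png

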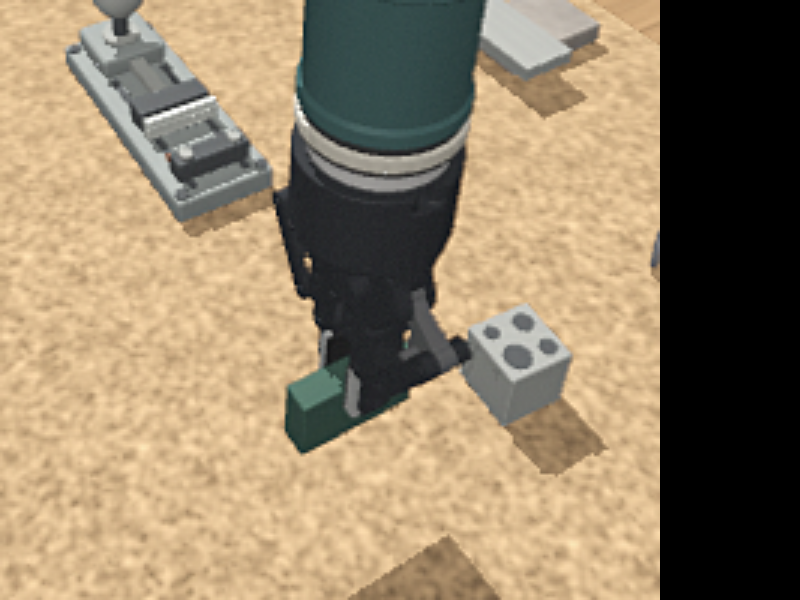

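The block is held upright, standing clear of the bench, and square in the fingers. Carrying it over the gap.

```bash
python3 -m handwheel '[[0.006,-0.03,0,0,0,0,-1],[0.014,-0.07,0,0,0,0,-1],[0.023,-0.115,0,0,0,0,-1],[0.032,-0.16,0,0,0,0,-1],[0.041,-0.205,0,0,0,0,-1]]' ; python3 -m handwheel '[[0.008,-0.04,0,0,0,0,-1],[0.012,-0.06,0,0,0,0,-1],[0.0155,-0.076,0,0,0,0,-1],[0.0155,-0.076,0,0,0,0,-1],[0.0155,-0.076,0,0,0,0,-1]]'; python3 -m handwheel '[[0,0,0,0,0,0,-1],[0,0,0,0,0,0,-1],[0,0,0,0,0,0,-1],[0,0,0,0,0,0,-1],[0,0,0,0,0,0,-1]]'; python3 -c "
from h import *
go(548.5,33,43)
T,S=cam('top'),cam('side')
o=np.zeros((600,800,3),np.uint8);o[:480,:400]=cv2.resize(S['image'][150:270,190:290],(400,480));o[:400,400:]=cv2.resize(T['image'][170:250,210:290],(400,400));cv2.imwrite('pics/z4.png',o[:480])"
```

```text
time: 4.5
position: [528.1, -39.5, 89.4]
tcp_rot: [[1.0, -0.025, -0.005], [-0.025, -1.0, 0.001], [-0.005, -0.001, -1.0]]
ft_force: [1.2, -0.3, -0.1]
opening: 16.8
grip_force: 61.1
time: 5.0
position: [546.3, 33.6, 91.0]
tcp_rot: [[1.0, -0.025, -0.002], [-0.025, -1.0, -0.001], [-0.002, 0.001, -1.0]]
ft_force: [-0.2, -0.8, -0.3]
opening: 16.3
grip_force: 61.1
time: 5.5
position: [547.0, 33.9, 92.2]
tcp_rot: [[1.0, -0.025, 0.0], [-0.025, -1.0, -0.0], [0.0, 0.0, -1.0]]
ft_force: [0.2, -1.0, -1.6]
opening: 16.4
grip_force: 61.1
shift [0.0015 0.0008 0.0492] turn [ 0.     -0.0001 -0.0002]
```

View pics/z4.png

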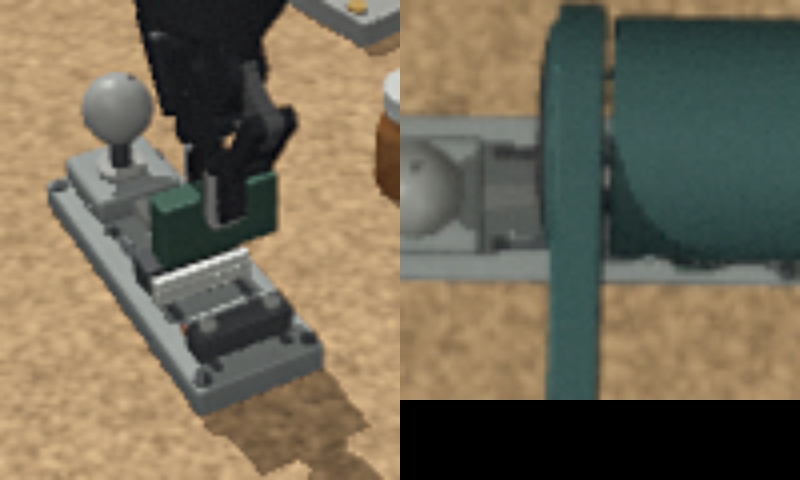

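The block hangs over the gap, parallel to the jaws, with the pale sprung lip just behind it in the side view. Lowering in stages.

```bash
python3 -m handwheel '[[0.001,0.001,0.01,0,0,0,-1],[0.001,0.001,0.02,0,0,0,-1],[0.001,0.001,0.03,0,0,0,-1],[0.001,0.001,0.038,0,0,0,-1],[0.001,0.001,0.038,0,0,0,-1]]' ; python3 -m handwheel '[[0,0,0,0,0,0,-1],[0,0,0.003,0,0,0,-1],[0,0,0.006,0,0,0,-1],[0,0,0.008,0,0,0,-1],[0,0,0.009,0,0,0,-1]]'; python3 -c "
from h import *
go(548.5,33,43)"
```

```text
time: 6.1
position: [546.4, 33.3, 51.7]
tcp_rot: [[1.0, -0.024, -0.004], [-0.024, -1.0, 0.0], [-0.004, 0.0, -1.0]]
ft_force: [0.1, 0.5, -0.5]
opening: 16.8
grip_force: 61.1
time: 6.6
position: [547.9, 33.2, 44.9]
tcp_rot: [[1.0, -0.025, -0.0], [-0.025, -1.0, -0.0], [-0.0, 0.0, -1.0]]
ft_force: [-0.4, 0.1, -0.3]
opening: 16.6
grip_force: 61.1
shift [0.0006 0.0002 0.0019] turn [ 0.      0.0001 -0.    ]
```

```bash
python3 -m handwheel '[[0,0,0.001,0,0,0,-1],[0,0,0.001,0,0,0,-1],[0,0,0.002,0,0,0,-1],[0,0,0.002,0,0,0,-1],[0,0,0.002,0,0,0,-1]]';python3 -c "
from h import *
T,S=cam('top'),cam('side')
o=np.zeros((600,800,3),np.uint8);o[:480,:400]=cv2.resize(S['image'][150:270,190:290],(400,480));cv2.imwrite('pics/z5.png',o[:480,:400])"
```

```text
time: 7.1
position: [547.9, 33.2, 43.2]
tcp_rot: [[1.0, -0.025, 0.0], [-0.025, -1.0, -0.0], [0.0, 0.0, -1.0]]
ft_force: [-0.1, -0.5, -1.1]
opening: 16.4
grip_force: 61.1
```

View pics/z5.png

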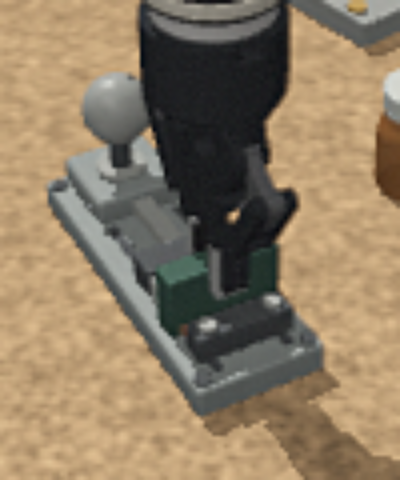

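The block is down between the jaws with the fingers just above the back jaw. No bed contact is felt yet, so I'll ease down.

```bash
python3 -m handwheel '[[0,0,0.0005,0,0,0,-1],[0,0,0.0005,0,0,0,-1],[0,0,0.001,0,0,0,-1],[0,0,0.001,0,0,0,-1],[0,0,0.001,0,0,0,-1]]';
```

```text
time: 7.7
position: [548.1, 33.2, 42.8]
tcp_rot: [[1.0, -0.025, 0.001], [-0.025, -1.0, -0.0], [0.001, 0.0, -1.0]]
ft_force: [-1.4, -1.5, 5.2]
opening: 16.7
grip_force: 61.7
```

Contact at 5 N. Opening, then lifting.

```bash
python3 -m handwheel '[[0,0,0,0,0,0,-0.7],[0,0,0,0,0,0,-0.5],[0,0,0,0,0,0,-0.3],[0,0,0,0,0,0,-0.3],[0,0,0,0,0,0,-0.3]]'; python3 -m handwheel '[[0,0,-0.01,0,0,0,-0.3],[0,0,-0.03,0,0,0,-0.3],[0,0,-0.06,0,0,0,-0.3],[0,0,-0.1,0,0,0,0.5],[0,0,-0.13,0,0,0,1]]';python3 -c "
from h import *
T,S=cam('top'),cam('side')
o=np.zeros((600,800,3),np.uint8);o[:480,:400]=cv2.resize(S['image'][150:270,190:290],(400,480));o[:400,400:]=cv2.resize(T['image'][170:250,210:290],(400,400));cv2.imwrite('pics/z6.png',o[:480])
go(551.4,161.2,125,-1.4)"
```

```text
time: 8.2
position: [547.8, 33.2, 41.7]
tcp_rot: [[1.0, -0.025, -0.001], [-0.025, -1.0, -0.0], [-0.001, 0.0, -1.0]]
ft_force: [0.1, 0.1, -0.6]
opening: 29.5
grip_force: 0.0
time: 8.7
position: [548.6, 33.2, 175.5]
tcp_rot: [[1.0, -0.025, 0.003], [-0.025, -1.0, -0.0], [0.003, 0.0, -1.0]]
ft_force: [0.7, 0.8, 0.7]
opening: 57.5
grip_force: 0.0
shift [-0.0037 -0.1281  0.0543] turn [ 0.0001 -0.0041 -0.    ]
```

View pics/z6.png

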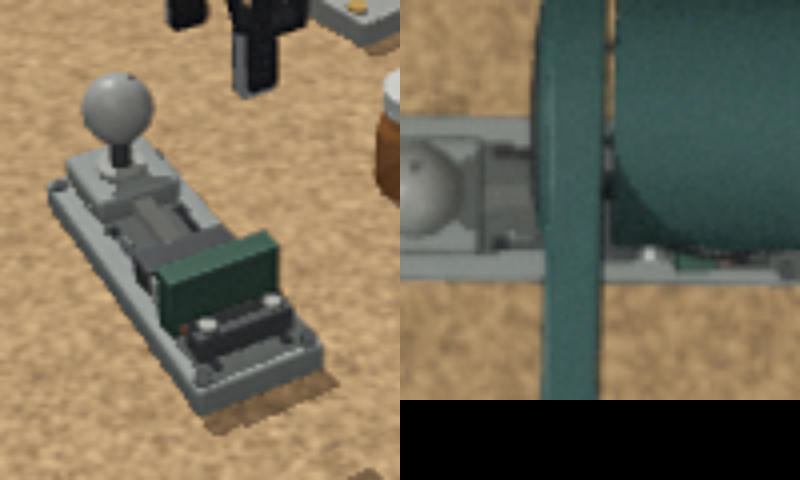

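The block stands upright between the jaws, let go, and the ball is untouched. Next I move over the ball and wind the wrist back counter-clockwise, so one long clockwise turn is available.

```bash
python3 -m handwheel '[[0,-0.03,0,0,0,-0.04,1],[0,-0.07,0,0,0,-0.09,1],[0,-0.11,0,0,0,-0.14,1],[0,-0.128,0,0,0,-0.19,1],[0,-0.128,0,0,0,-0.235,1]]'; 
for i in 1 2 3; do python3 -m handwheel '[[0,0,0,0,0,-0.047,1],[0,0,0,0,0,-0.094,1],[0,0,0,0,0,-0.141,1],[0,0,0,0,0,-0.188,1],[0,0,0,0,0,-0.235,1]]'|grep -E "position|opening"; done;python3 -m handwheel '[[0,0,0,0,0,0,1],[0,0,0,0,0,0,1],[0,0,0,0,0,0,1],[0,0,0,0,0,0,1],[0,0,0,0,0,0,1]]'
python3 -c "
from h import *
print(np.round(arm.observe()['joints'],1))
T=cam('top')
go(551.4,161.2,120,168)"
```

```text
time: 9.3
position: [550.4, 163.9, 171.4]
tcp_rot: [[0.758, 0.653, -0.001], [0.653, -0.758, 0.001], [-0.0, -0.001, -1.0]]
ft_force: [0.4, -0.2, -0.2]
opening: 85.2
grip_force: 0.0
position: [550.7, 161.1, 171.5]
opening: 85.6
position: [550.7, 161.1, 171.5]
opening: 85.6
position: [550.7, 161.1, 171.5]
opening: 85.2
time: 11.3
position: [551.1, 161.1, 172.1]
tcp_rot: [[-0.974, 0.224, 0.0], [0.224, 0.974, -0.0], [-0.0, -0.0, -1.0]]
ft_force: [0.4, -0.4, 0.1]
opening: 85.2
grip_force: 0.0
[ 10.6   9.1  80.7  -0.   90.2 -66.4]
shift [-0.0003  0.0001  0.0521] turn [-0.      0.     -0.0053]
```

```bash
python3 -m handwheel '[[0,0,0.03,0,0,0,1],[0,0,0.06,0,0,0,1],[0,0,0.09,0,0,0,1],[0,0,0.112,0,0,0,1],[0,0,0.112,0,0,0,1]]'; python3 -m handwheel '[[0,0,0,0,0,0,1],[0,0,0,0,0,0,0.4],[0,0,0,0,0,0,0.1],[0,0,0,0,0,0,-0.2],[0,0,0,0,0,0,-1]]';python3 -m handwheel '[[0,0,0,0,0,0,-1],[0,0,0,0,0,0,-1],[0,0,0,0,0,0,-1],[0,0,0,0,0,0,-1],[0,0,0,0,0,0,-1]]';python3 -c "
from h import *
s=arm.observe();print(s['torque'],s['joint_efforts'])"
```

```text
time: 11.85
position: [548.0, 160.5, 55.8]
tcp_rot: [[-0.975, 0.224, -0.009], [0.224, 0.975, -0.002], [0.008, -0.004, -1.0]]
ft_force: [-1.0, -1.3, 0.0]
opening: 85.2
grip_force: 0.0
time: 12.35
position: [552.1, 161.8, 62.1]
tcp_rot: [[-0.975, 0.224, 0.003], [0.224, 0.975, 0.001], [-0.003, 0.002, -1.0]]
ft_force: [-1.0, 1.3, 5.9]
opening: 41.8
grip_force: 60.0
time: 12.85
position: [552.1, 161.7, 62.1]
tcp_rot: [[-0.975, 0.224, 0.003], [0.224, 0.975, 0.001], [-0.003, 0.002, -1.0]]
ft_force: [-1.7, 0.8, 6.2]
opening: 41.5
grip_force: 60.1
[ 0.16662156  0.09697172 -0.04282183] [-8.41307715e-01 -3.56588781e+01 -2.63922662e+01 -4.20325315e-01
 -1.92607110e-01 -3.37242801e-02]
```

The ball is gripped at 41.5 mm and 60 N, near the equator. Turning clockwise and watching the moment.

```bash
cat >> h.py <<'E'
def tz(n=6):
    q=[]
    for _ in range(n):
        cam("side");s=arm.observe();q.append([s["torque"][2],s["joint_efforts"][5],*s["ft_force"]])
    R=np.array(s["tcp_rot"]);print("t",round(s["time"],2),"yaw",np.degrees(np.arctan2(R[1,0],R[0,0])).round(2),"open",round(s["opening"],1),"mean tz,j6,F",np.mean(q,0).round(3),"sd",np.std(q,0)[:2].round(3))
E
python3 -c "from h import *;tz()"
for i in 1 2; do python3 -m handwheel '[[0,0,0,0,0,0.02,-1],[0,0,0,0,0,0.04,-1],[0,0,0,0,0,0.06,-1],[0,0,0,0,0,0.07,-1],[0,0,0,0,0,0.08,-1]]' >/dev/null; python3 -c "from h import *;tz()";done
```

```text
t 13.15 yaw 167.08 open 41.5 mean tz,j6,F [-0.022 -0.034 -0.885  1.146  6.526] sd [0.029 0.   ]
t 13.95 yaw 152.67 open 41.5 mean tz,j6,F [-0.028  0.021 -0.926  1.063  6.175] sd [0.031 0.075]
t 14.75 yaw 138.28 open 41.5 mean tz,j6,F [-0.021  0.019 -1.208  0.943  6.396] sd [0.047 0.075]
```

```bash
python3 -m handwheel '[[0,0,0,0,0,0.01,-1],[0,0,0,0,0,0.02,-1],[0,0,0,0,0,0.03,-1],[0,0,0,0,0,0.04,-1],[0,0,0,0,0,0.05,-1]]' >/dev/null; python3 -c "
from h import *
for i in range(4):
    s=arm.observe();print(s['time'],np.round(s['torque'],3),np.round(s['joint_efforts'],3));S=cam('side')
o=cv2.resize(S['image'][150:270,190:290],(500,600));cv2.imwrite('pics/z7.png',o)"
```

```text
15.25 [0.014 0.239 0.245] [-7.2400e-01 -3.5448e+01 -2.6524e+01 -1.2000e-01 -4.4100e-01 -5.0000e-03]
15.3 [-0.024  0.241  0.041] [ -0.557 -35.457 -26.522  -0.162  -0.434   0.17 ]
15.35 [ 0.082  0.259 -0.044] [ -0.445 -35.463 -26.518  -0.19   -0.44    0.056]
15.4 [-0.037  0.268 -0.064] [-4.6400e-01 -3.5464e+01 -2.6517e+01 -1.9900e-01 -4.4100e-01 -2.1000e-02]
```

View pics/z7.png

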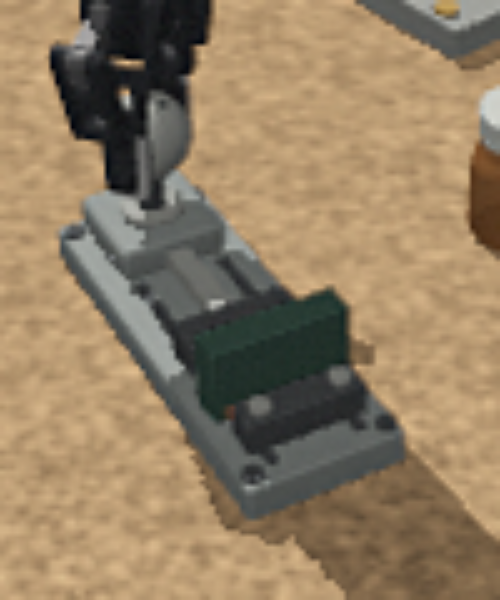

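The grip holds and the jaw has advanced, with the white lip now hidden behind the block. The moment reads only while moving, at 0.245 free. So I'll read at the end of each call, before it relaxes.

```bash
cat > m.py <<'E'
from h import *
s=arm.observe();R=np.array(s["tcp_rot"]);print(round(s["time"],2),"yaw",np.degrees(np.arctan2(R[1,0],R[0,0])).round(2),"tz",round(s["torque"][2],3),"j6",round(s["joint_efforts"][5],3),"F",np.round(s["ft_force"],1),round(s["opening"],1))
E
python3 -m handwheel '[[0,0,0,0,0,0.01,-1],[0,0,0,0,0,0.02,-1],[0,0,0,0,0,0.03,-1],[0,0,0,0,0,0.04,-1],[0,0,0,0,0,0.05,-1]]' >/dev/null; python3 m.py
for i in 1 2 3 4; do python3 -m handwheel '[[0,0,0,0,0,0.004,-1],[0,0,0,0,0,0.008,-1],[0,0,0,0,0,0.012,-1],[0,0,0,0,0,0.016,-1],[0,0,0,0,0,0.02,-1]]' >/dev/null; python3 m.py; done
```

```text
15.95 yaw 120.25 tz 0.243 j6 -0.003 F [-0.9  0.8  6.8] 41.4
16.45 yaw 116.69 tz 0.233 j6 0.151 F [-2.  -0.   6.1] 41.9
16.95 yaw 113.1 tz 0.217 j6 0.152 F [-1.7  0.2  6.1] 41.2
17.45 yaw 109.5 tz 0.24 j6 0.152 F [-1.6 -0.7  6.8] 41.6
17.95 yaw 105.89 tz 0.214 j6 0.152 F [-2.6  0.4  6.1] 41.3
```

```bash
for i in 1 2 3 4; do python3 -m handwheel '[[0,0,0,0,0,0.004,-1],[0,0,0,0,0,0.008,-1],[0,0,0,0,0,0.012,-1],[0,0,0,0,0,0.016,-1],[0,0,0,0,0,0.02,-1]]' >/dev/null; python3 m.py; done
```

```text
18.45 yaw 102.3 tz 0.266 j6 0.152 F [-2.3 -0.2  7.8] 41.7
18.95 yaw 98.7 tz 0.297 j6 0.152 F [-2.9 -0.2  7.5] 41.2
19.45 yaw 95.09 tz 0.252 j6 0.152 F [-2.1 -0.9  7.1] 41.6
19.95 yaw 91.49 tz 0.314 j6 0.152 F [-1.1 -0.1  6. ] 41.5
```

```bash
python3 -c "from h import *;tz(5)"; for i in 1 2 3 4; do python3 -m handwheel '[[0,0,0,0,0,0.001,-1],[0,0,0,0,0,0.002,-1],[0,0,0,0,0,0.003,-1],[0,0,0,0,0,0.004,-1],[0,0,0,0,0,0.005,-1]]' >/dev/null; python3 m.py; done;  python3 -c "from h import *;tz(5)"
```

```text
t 20.2 yaw 91.5 open 41.6 mean tz,j6,F [ 0.137  0.151 -2.664  0.415  7.304] sd [0.014 0.035]
20.7 yaw 90.62 tz 0.234 j6 0.229 F [-2.9 -0.5  7. ] 41.4
21.2 yaw 89.72 tz 0.281 j6 0.229 F [-2.8 -0.1  7.4] 41.6
21.7 yaw 88.82 tz 0.292 j6 0.229 F [-2.1 -0.1  7.2] 41.8
22.2 yaw 87.92 tz 0.243 j6 0.229 F [-2.7  0.2  6.5] 41.5
t 22.45 yaw 87.91 open 42.0 mean tz,j6,F [ 0.213  0.21  -2.044  0.15   7.589] sd [0.019 0.015]
```

```bash
for i in 1 2 3; do python3 -m handwheel '[[0,0,0,0,0,0.004,-1],[0,0,0,0,0,0.008,-1],[0,0,0,0,0,0.012,-1],[0,0,0,0,0,0.016,-1],[0,0,0,0,0,0.02,-1]]' >/dev/null; python3 m.py; done; python3 -c "from h import *;tz(5)"
```

```text
22.95 yaw 84.3 tz 0.253 j6 0.152 F [-2.1 -0.4  7.7] 41.6
23.45 yaw 80.7 tz 0.24 j6 0.164 F [-2.6 -0.2  7.2] 41.6
23.95 yaw 77.1 tz 0.33 j6 0.2 F [-3.4  0.4  8.4] 41.2
t 24.2 yaw 77.11 open 42.0 mean tz,j6,F [ 0.169  0.183 -2.636  0.166  7.268] sd [0.011 0.036]
```

The j6 effort is noise-free, and it has risen above its 0.152 free-turning value by 0.012 and then 0.048. That means the block is trapped at about 6 N. Two more equal calls should give about 15 N.

```bash
for i in 1 2; do python3 -m handwheel '[[0,0,0,0,0,0.004,-1],[0,0,0,0,0,0.008,-1],[0,0,0,0,0,0.012,-1],[0,0,0,0,0,0.016,-1],[0,0,0,0,0,0.02,-1]]' >/dev/null; python3 m.py; done; python3 -c "from h import *;tz(5)"
```

```text
24.7 yaw 73.51 tz 0.38 j6 0.236 F [-2.3  0.1  7.7] 41.5
25.2 yaw 69.92 tz 0.365 j6 0.272 F [-2.8 -0.   7.7] 41.7
t 25.45 yaw 69.92 open 41.7 mean tz,j6,F [ 0.191  0.246 -3.153  0.056  7.466] sd [0.029 0.038]
```

That adds 0.120 N m, so 15 N. Letting go and lifting.

```bash
python3 -m handwheel '[[0,0,0,0,0,0,0.3],[0,0,0,0,0,0,1],[0,0,0,0,0,0,1],[0,0,0,0,0,0,1],[0,0,0,0,0,0,1]]'; python3 -m handwheel '[[0,0,0,0,0,0,1],[0,0,0,0,0,0,1],[0,0,-0.03,0,0,0,1],[0,0,-0.08,0,0,0,1],[0,0,-0.13,0,0,0,1]]'|grep pos;  python3 -m handwheel '[[0,0,-0.03,0,0,0,1],[0,0,-0.06,0,0,0,1],[0,0,-0.06,0,0,0,1],[0,0,-0.06,0,0,0,1],[0,0,-0.06,0,0,0,1]]'; python3 -c "
from h import *
T,S=cam('top'),cam('side')
o=np.zeros((600,800,3),np.uint8);o[:480,:400]=cv2.resize(S['image'][150:270,190:290],(400,480));o[:400,400:]=cv2.resize(T['image'][170:250,210:290],(400,400));cv2.imwrite('pics/z8.png',o[:480])"
```

```text
time: 25.95
position: [551.0, 161.1, 59.8]
tcp_rot: [[0.344, 0.939, -0.0], [0.939, -0.344, -0.0], [-0.0, -0.0, -1.0]]
ft_force: [1.3, 0.7, 0.3]
opening: 85.5
grip_force: 0.0
position: [550.2, 161.0, 190.4]
time: 26.95
position: [550.4, 161.0, 248.2]
tcp_rot: [[0.344, 0.939, -0.003], [0.939, -0.344, -0.001], [-0.002, -0.003, -1.0]]
ft_force: [0.3, -0.5, 0.3]
opening: 85.1
grip_force: 0.0
```

View pics/z8.png

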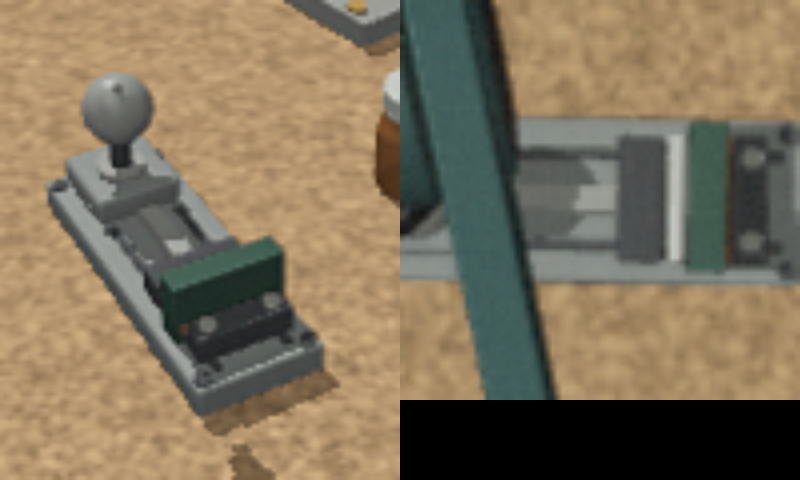

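The block is upright, parallel to the jaws and centred, with the jaw pressed against it. The robot is clear, so I'm handing in.

```bash
python3 -c "
from h import *
print(arm.finish_job())"
```

```text
the job is handed in; nothing more can be done
None
```

The job is handed in: the wax block stands upright and centred between the jaws at about 15 N (worked out from the turning torque; the clamp force itself is not measured), the robot is clear, and the hand-in call gave no verdict.

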